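# Slide the soap pump home onto its drip mat

## Robot

A 7-joint arm with a two-finger parallel gripper is mounted at the origin on the work surface. World frame = base frame: x ahead of the robot, y to its left, z up, the work surface at z = 0. Lengths are in m, angles in rad, forces in N, time in s.
With the tool pointing down it reaches from about 0.35 to 0.9 m from the base axis. Payload 19.9 kg.
Tool frame: the origin (TCP) lies at the very end of the fingers, on their centre line; the grasp point (between the pads) lies 19 mm behind it (env.hold_point_z is the distance from the TCP to the grasp point, in m); z points along the fingers, x is the direction in which the jaws open and shut, and the axes are right-handed (so a half turn about z gives the same grasp; the last joint's range is limited). The gripper opens to 94 mm and grips with 3 to 60 N. Pads are 16 mm wide; open, the fingers measure 119 mm over their backs; the gripper's body (75 mm by 177 mm) begins 78 mm behind the grasp point.
Start: joints at [-1.331, 0.417, -0.01, 1.614, 0.005, 1.111, -0.053], TCP at [0.174, 0.6, 0.205] pointing down, gripper open.
Joint ranges: [-2.81, 2.81], [-0.39, 2.02], [-1.27, 1.25], [0.06, 2.57], [-1.19, 4.33], [0.19, 2], [-2.82, 2.82]. Speed limits (rad/s): [1.89, 1.89, 2.39, 2.39, 3.01, 3.01, 3.01].

## Interface

Orientations are given as a rotation vector (axis times angle).
In Python, from rig import monitor, viewer, workorder, nets, env gives the robot as it stands.
- The arm moves only by the tool step_arm, never from a script. Its argument "plan" is a list of rows, each a list of 5 numbers: the closure in counts, from 0 (fully open) to 255 (shut), then the shift along the tool's x, y, z in cm, then the turn about the tool's z in degrees. A call has 1 to 12 rows; each row shifts and turns the commanded pose from where the row before left it, along the tool's axes as they then stand; what a row does not reach is not made up. A row lasts 1/10 s, in which the tool goes at most 50 mm and 8.59 degrees, less where a joint would pass 70% of its speed; a pose out of reach is approached as far as the arm can. A call with a gripper value outside its range is refused whole. The fingers move at their own pace and stop on an object; "squeeze" is the grip in N (left out, the last holds). Time passes only in rows, so rows that do not move let the fingers close. It gives the time, the measured TCP pose, the force and the opening at its end, in the units of the state.
- monitor.sense(): the state, without advancing time (a new reading comes with each control period).
- viewer.camera(name): name is "side" or "top" or "wrist"; returns (picture, depth): 400x640x3 uint8, blue, green, red; 400x640 float32, m along the optical axis (not along the pixel's ray), 0 where there is no reading.
- viewer.calibration(name): a dict with "fovy" (degrees; the focal length in pixels is half the picture's height over the tangent of half this angle, whatever the lens; pixels are square), "cx", "cy" (the principal point, pixels), "R" (3x3) and "t" (3): a world point X has camera coordinates R X + t. Camera axes: x right, y down, z forward; pixel columns grow to the right and rows downward; lengths in m; the calibration is good to about 2 mm. A picture is of the moment at which its call begins: read the wrist's pose just before it. calibration takes no time and is no camera call; for the wrist camera it gives the pose at the moment of the call.
- workorder.hand_in(): hands the job in, once; it reports no verdict.
Trained networks look in the newest picture that a camera, given by its name, has taken for a name from the list of things; names that differ only in an ending like _2 or _b are one class to them, and where a whole thing is asked for, a point or a joint stands for the part that bears it (a point fixed in the world has none). Each returns a list of dicts, best first, with "conf" (0 to 1); they miss things now and then, are a little off and sometimes report something else, mostly with a low value. They report only what shows in the picture. A call takes as long as a camera call. They do not tell look-alikes from the thing itself.
- nets.search_frame(camera, target): "position" ([x, y, z] in m, in the coordinates of the camera as it stood for that picture, good to about 4 mm: the middle of the surface that is visible of it).
- nets.cut_out(camera, target): "region" (400x640 bool, what is visible of it).
The state is a dict: "time_s": time; "joint_pos": joint angles; "qvel": joint speeds; "effort": joint torques, N m; "ee_pos": TCP position; "eef_rot": TCP orientation; "force": force on the tool from outside, world axes, zero at the start; "torque": the same for the moment, N m; "width": finger opening in m.
Only numpy, scipy, OpenCV 4.12 (cv2) and the standard library are available. Lean on these libraries where they do the work, as an engineer would, in place of code of your own. Each camera call takes 0.05 s, during which the arm holds its last target. There are 200 camera calls.

## Task

Put the tall soap pump away: with the fingertips, push it gently, low on its body, so that it slides along the shelf upright, in through the open front of the empty rack bay, until its foot stands wholly on the round cork drip mat there. Never grip, lift or tip it, and leave the bottle, the jar, the bowl and the egg cup where they stand.

Things in the scene. Friction and masses are not known exactly. Their poses are not given: they have to be found in the camera images.
- pump: Chrome soap pump, 194 mm tall, about 0.35 kg, loose. Round: 60 mm diameter up to 12 mm height, tapering to 36 mm at 130 mm; above it a thin neck, a 24 mm pump head, and a spout reaching 44 mm from the axis at 176 to 193 mm height. Origin: centre of its underside; z up, x towards the spout. Slides under a few newtons pushed at 10 to 30 mm height; tips if pushed high.
- mat: Thin round cork drip mat, 84 mm diameter, under 1 mm thick, so thin that it does not hinder sliding and can not be moved. Lies in the middle of the one empty bay of the rack. Origin: its centre, on the shelf.
- rack: Low wooden rack fixed on the shelf, no floor. Origin on the shelf, centre of the middle bay; x from the open front to the back rail, y along the row. Bays (102 mm wide inside) centred at y = -110, 0, 110 mm; dividers 8 mm thick, 20 mm high at y = -165, -55, 55, 165 mm, from x = -48 to 48 mm. Back rail 55 mm high, its front face at x = 48 mm. Open at -x.
- oil_bottle: Amber glass bottle, 56 mm diameter, 200 mm tall, loose, standing in the centre of a rack bay. Origin: centre of its underside.
- jar: White ceramic jar with steel lid, 68 mm diameter, 115 mm tall, loose, standing in the centre of another rack bay. Origin: centre of its underside.
- bowl: Blue ceramic bowl, 124 mm rim diameter, 55 mm tall, loose on the shelf to the left. Origin: centre of its underside.
- egg_cup: Glass egg cup, 50 mm diameter, 62 mm tall, loose on the shelf to the right. Origin: centre of its underside.
Not all that is in view belongs to the job. Several things look just like the pump: the one meant starts nearest to the robot's base.

How it is judged:
At the end, for the whole second after the job is handed in: The pump stands upright and at rest on the shelf with its axis within 14 mm of the mat's centre (its foot on the mat), and the bottle, jar, bowl and egg cup stand upright within 20 mm of where they began (horizontal distance between pump and mat below 0.014 m and angle between pump's own z axis and vertical below 0.06 rad and height (world z) of pump below 0.004 m and linear speed of pump below 0.01 m/s and distance of each of oil_bottle, jar, bowl, egg_cup from where it was at the start of the episode below 0.02 m and angle between each of oil_bottle, jar, bowl, egg_cup's own z axis and vertical below 0.1 rad); the robot touches nothing.
It fails at once if the pump is tipped by more than 0.25 rad (angle between pump's own z axis and vertical above 0.25 rad).
It fails at once if the pump is lifted (its underside more than 12 mm above the shelf) (height (world z) of pump above 0.012 m).
It fails at once if the pump is gripped or shoved hard (more than 20 N from the fingers) (contact force between the fingers and pump above 20 N).
It fails at once if a bystander is knocked (moved more than 30 mm or tipped more than 0.3 rad) (distance of any of oil_bottle, jar, bowl, egg_cup from where it was at the start of the episode above 0.03 m or angle between any of oil_bottle, jar, bowl, egg_cup's own z axis and vertical above 0.3 rad).
It also fails if it takes over 67 s, if anything falls off the work surface, if the arm or the gripper's body presses on something with over 40 N, if the wrist force passes 120 N, or if a joint passes its speed limit or range.

## Working session

There is one attempt and no reset: what is moved stays moved. The work goes in short steps, Python scripts to look and compute and a tool call to move; the robot and the scene stay as the last step left them, time stands still between calls to the robot, and variables do not carry over. Pictures are saved under pics/ and viewed, about 8 in all and at most 12, crops included, and the job is handed in when it is done.

Besides the shell and the picture viewer there is one more tool, called after ">>>" by a JSON object that holds its "method" and its "body". step_arm: Moves the arm, as the interface text tells. Its arguments: {"type":"object","properties":{"plan":{"type":"array"},"squeeze":{"type":"number"}},"required":["plan"]}

```bash
mkdir -p pics; cat > h.py <<'E'
import numpy as np, cv2
from rig import monitor, viewer, workorder, nets, env
def w(cam,p):
    c=viewer.calibration(cam); return np.array(c["R"]).T@(np.array(p)-np.array(c["t"]))
def cloud(cam,d):
    c=viewer.calibration(cam); f=200/np.tan(np.radians(c["fovy"])/2)
    v,u=np.mgrid[:400,:640]; P=np.stack([(u-c["cx"])/f*d,(v-c["cy"])/f*d,d],-1)
    return (P-np.array(c["t"]))@np.array(c["R"])
def pix(cam,X):
    c=viewer.calibration(cam); f=200/np.tan(np.radians(c["fovy"])/2)
    q=np.array(c["R"])@np.array(X)+np.array(c["t"]); return q[0]/q[2]*f+c["cx"],q[1]/q[2]*f+c["cy"]
E
python3 - <<'E'
from h import *
s=monitor.sense(); print(s["time_s"],s["ee_pos"],s["eef_rot"])
ims=[]
for cam in("top","side"):
    im,d=viewer.camera(cam); ims.append(im); np.save(f"{cam}.npy",d)
    for n in("pump","mat","rack","oil_bottle","jar","bowl","egg_cup"):
        for r in nets.search_frame(cam,n):
            X=w(cam,r["position"]); print(cam,n,round(r["conf"],2),X.round(3),np.round(pix(cam,X)))
    cv2.imwrite(f"pics/{cam}0.png",im)
E
```

```text
0.0 [0.17371539 0.59996657 0.20479423] [ 2.51069249e+00  1.88696696e+00 -1.51970413e-03]
top pump 0.97 [ 0.792 -0.053  0.117] [341. 116.]
top pump 0.89 [ 0.615 -0.243  0.116] [431. 195.]
top pump 0.66 [ 0.468 -0.051  0.131] [344. 266.]
top pump 0.6 [ 0.505 -0.217  0.12 ] [421. 247.]
top pump 0.59 [ 0.527 -0.319  0.06 ] [458. 234.]
top mat 0.91 [0.648 0.112 0.001] [273. 186.]
top mat 0.42 [ 0.469 -0.048  0.132] [342. 266.]
top rack 0.95 [ 0.675 -0.01   0.036] [322. 173.]
top rack 0.33 [0.65  0.114 0.   ] [272. 185.]
top oil_bottle 0.81 [ 0.634 -0.003  0.137] [320. 188.]
top jar 0.85 [ 0.615 -0.102  0.115] [365. 196.]
top bowl 0.72 [0.459 0.326 0.021] [184. 265.]
top bowl 0.71 [ 0.467 -0.05   0.131] [343. 267.]
top egg_cup 0.65 [ 0.53  -0.318  0.062] [458. 233.]
side pump 0.66 [ 0.61  -0.234  0.088] [361. 127.]
side pump 0.63 [ 0.448 -0.038  0.088] [390. 190.]
side pump 0.56 [ 0.795 -0.036  0.082] [259. 147.]
side mat 0.88 [0.652 0.105 0.002] [277. 225.]
side rack 0.73 [0.688 0.065 0.021] [274. 203.]
side oil_bottle 0.71 [0.623 0.017 0.1  ] [308. 175.]
side jar 0.76 [ 0.607 -0.085  0.073] [335. 162.]
side jar 0.73 [ 0.452 -0.036  0.084] [388. 191.]
side bowl 0.87 [0.468 0.302 0.025] [301. 325.]
```

View pics/top0.png

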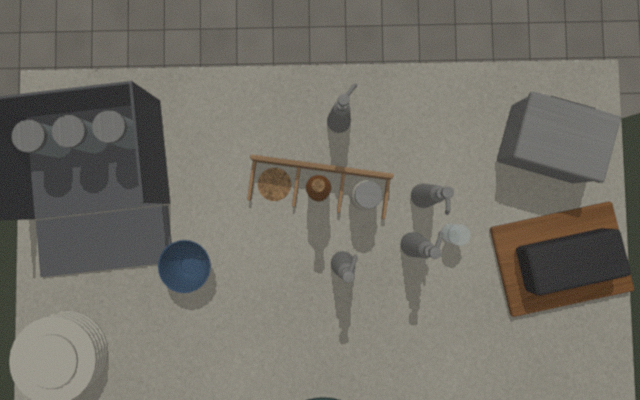

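View pics/side0.png

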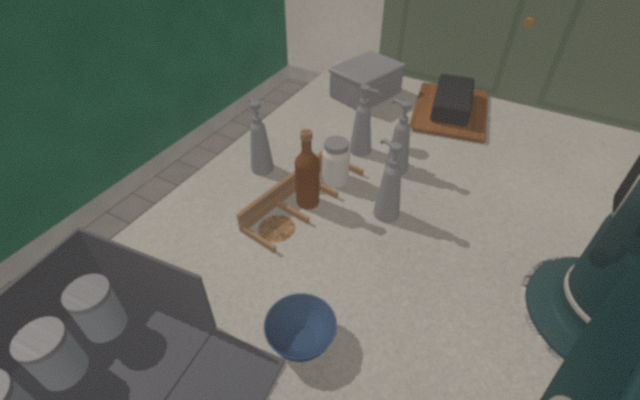

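The top view shows four pump look-alikes, at (340,113), (430,195), (420,245) and (343,267). The one at (343,267), or side (388,185), is nearest to the base. The empty bay with the mat is at (273,185). Next I'll measure precisely and check a close crop.

```bash
cat >> h.py <<'E'
from scipy.optimize import least_squares
def rad(z): return np.where(z<.012,.030,.030-(z-.012)/.118*.012)
def pumpfit(P,guess,r=.06):
    m=(np.hypot(P[...,0]-guess[0],P[...,1]-guess[1])<r)&(P[...,2]>.008)&(P[...,2]<.125)
    Q=P[m]
    f=lambda a: np.hypot(Q[:,0]-a[0],Q[:,1]-a[1])-rad(Q[:,2])
    s=least_squares(f,guess,loss="soft_l1",f_scale=.002); return s.x,len(Q),np.median(np.abs(s.fun)),m
E
python3 - <<'E'
from h import *
for cam in("top","side"):
    im=cv2.imread(f"pics/{cam}0.png"); d=np.load(f"{cam}.npy"); P=cloud(cam,d)
    for g in([.455,-.045],[.5,-.21]):
        x,n,e,_=pumpfit(P,g); print(cam,"pump",x.round(4),n,e.round(4))
    viewer.camera(cam)
    R=nets.cut_out(cam,"mat")[0]["region"]; 
    Q=P[R&(P[...,2]<.008)&(d>0)]; 
    c,rr=cv2.minEnclosingCircle(Q[:,:2].astype(np.float32)); print(cam,"mat",Q.mean(0).round(4),np.round(c,4),round(rr,4))
    R=nets.cut_out(cam,"rack")[0]["region"]
    for lo,hi in((.047,.065),(.012,.026)):
        Q=P[R&(P[...,2]>lo)&(P[...,2]<hi)][:,:2].astype(np.float32)
        (cx,cy),wh,a=cv2.minAreaRect(Q); print(cam,"rack",lo,len(Q),cx,cy,wh,a); 
        vx,vy,x0,y0=cv2.fitLine(Q,cv2.DIST_HUBER,0,.01,.01).ravel(); print("  line",x0,y0,np.degrees(np.arctan2(vx,vy)))
    if cam=="top":
        a=cv2.resize(im[140:330,230:480],None,fx=3,fy=3)
        cv2.imwrite("pics/crop0.png",a)
E
```

```text
top pump [ 0.4572 -0.0564] 287 0.0002
top pump [ 0.5009 -0.2274] 436 0.0003
top mat [ 0.6671 -0.0412  0.0009] [ 0.6629 -0.0057] 0.1762
top rack 0.047 762 0.6900700926780701 -0.007828116416931152 (0.3373856246471405, 0.012557102367281914) 81.3165054321289
  line 0.6897888 -0.0072146296 8.692198
top rack 0.012 603 0.6377195715904236 -0.0002986490726470947 (0.338394433259964, 0.09597399830818176) 81.09453582763672
  line 0.64399004 0.0016067225 8.946357
side pump [ 0.4544 -0.0543] 975 0.0006
side pump [ 0.4982 -0.2251] 507 0.0007
side mat [0.6493 0.1122 0.0008] [0.6496 0.1108] 0.0435
side rack 0.047 450 0.6896200180053711 0.015346035361289978 (0.2966873049736023, 0.014644451439380646) 81.41504669189453
  line 0.69172174 0.047005486 8.088034
side rack 0.012 759 0.6388241052627563 0.0018669664859771729 (0.3407691419124603, 0.109060138463974) 81.25546264648438
  line 0.669117 0.08582865 21.009262
```

View pics/crop0.png

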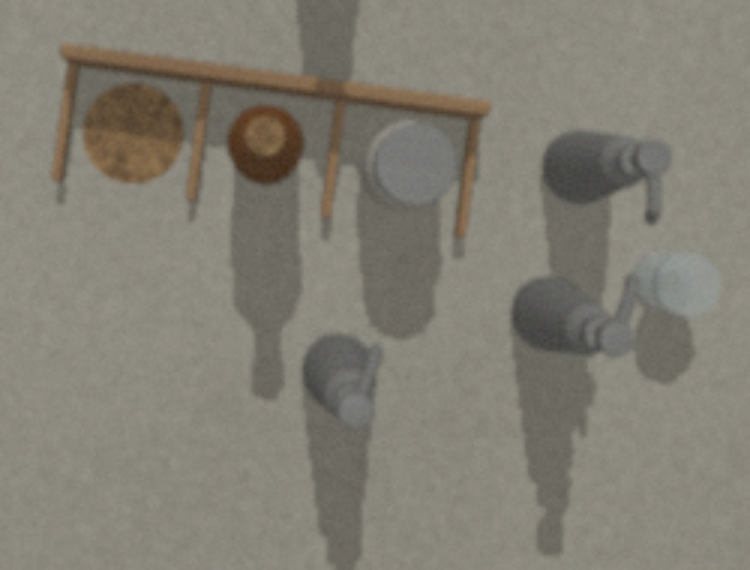

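The crop agrees: the target is the pump at crop (340,370), standing alone with its spout pointing to the rack. The fitted poses in metres are:

| Item | Position |
|---|---|
| Pump axis | (0.456, -0.0555) |
| Mat centre | about (0.651, 0.1105) |
| Rack yaw | about -8.7° |

The gripper body could foul the tall pump, so I'll bring the gripper into view first to see how its body lies.

>>> {"method": "step_arm", "body": {"plan": [[90,-3.2,3.3,0,0],[90,-3.2,3.3,0,0],[90,-3.2,3.3,0,0],[90,-3.2,3.3,0,0],[90,-3.2,3.3,0,0],[90,-3.2,3.3,0,0],[90,-3.2,3.3,0,0],[90,-3.2,3.3,0,0],[90,-3.2,3.3,0,0],[90,-3.2,3.3,0,0],[90,0,0,0,-7.4],[90,0,0,0,0]]}}

```text
time_s: 2.3
ee_pos: [0.4022, 0.2005, 0.2056]
eef_rot: [2.384, 2.046, 0.001]
force: [-0.4, 1.2, 0.3]
width: 0.0607
```

```bash
python3 - <<'E'
from h import *
s=monitor.sense(); print(s["time_s"],s["ee_pos"],s["eef_rot"],s["width"],s["force"])
a,_=viewer.camera("top");b,_=viewer.camera("side");c,_=viewer.camera("wrist")
print(pix("side",s["ee_pos"]),pix("top",s["ee_pos"]),pix("wrist",s["ee_pos"]))
cv2.imwrite("pics/g1.png",np.vstack([np.hstack([cv2.resize(a,(400,250)),cv2.resize(c,(400,250))]),cv2.resize(b[:,200:640],(800,350))[:, :]]) if 0 else np.vstack([np.hstack([a[100:400,150:550],c[50:350,120:520]]),np.hstack([b[60:360,160:560],np.zeros((300,400,3),np.uint8)])]))
E
```

```text
2.3 [0.40219503 0.20045184 0.20562005] [2.38370654e+00 2.04629708e+00 5.03246585e-04] 0.06073624190793123 [-0.41102281  1.1934055   0.278494  ]
(np.float64(367.6316411242153), np.float64(230.51508932513133)) (np.float64(215.50558173031337), np.float64(308.2442133677022)) (np.float64(316.75430060309594), np.float64(242.5438385722011))
```

View pics/g1.png

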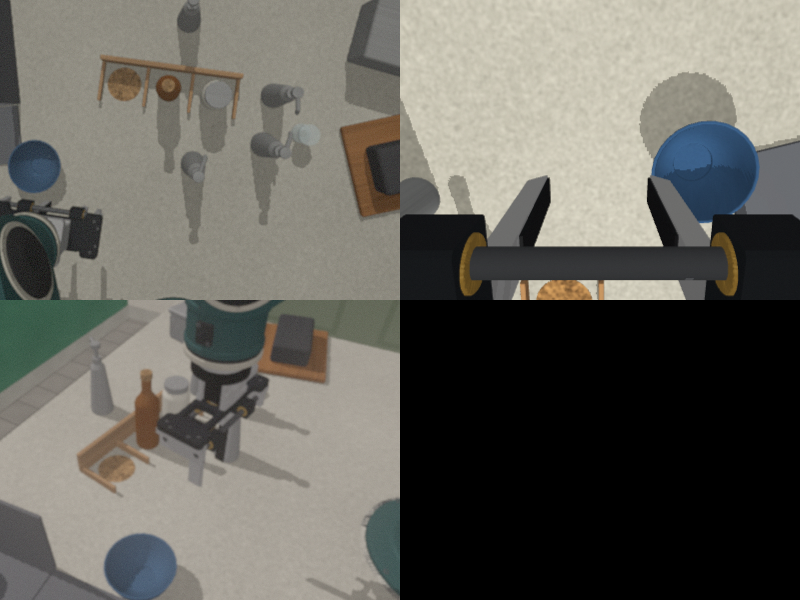

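The body is wide along the jaw axis, with a bar structure and side blocks. I'll measure its shape in the tool frame from the depth images.

```bash
python3 - <<'E'
from h import *
from scipy.spatial.transform import Rotation as Ro
s=monitor.sense(); R=Ro.from_rotvec(s["eef_rot"]).as_matrix(); t=np.array(s["ee_pos"])
A=[]
for cam in("top","side","wrist"):
    _,d=viewer.camera(cam); P=cloud(cam,d)[(d>0)]; Q=(P-t)@R
    m=(abs(Q[:,0])<.13)&(abs(Q[:,1])<.13)&(Q[:,2]<.01)&(Q[:,2]>-.3); A.append(Q[m])
Q=np.vstack(A); np.save("g.npy",Q)
print("TCP->up: height bin, n, x range, y range")
for h in np.arange(-.01,.26,.01):
    q=Q[(-Q[:,2]>=h)&(-Q[:,2]<h+.01)]
    if len(q)>3: print(round(h,2),len(q),np.percentile(q,[1,99],axis=0)[:,:2].round(3).T.tolist())
# y-extent by x at body
q=Q[(-Q[:,2]>.085)&(-Q[:,2]<.16)]
for x in np.arange(-.12,.12,.01):
    a=q[(q[:,0]>=x)&(q[:,0]<x+.01)]
    if len(a)>3: print("x",round(x,2),len(a),np.percentile(a[:,1],[1,99]).round(3),np.percentile(-a[:,2],[1,99]).round(3))
im=np.zeros((260,260),np.uint8)
E
```

```text
TCP->up: height bin, n, x range, y range
-0.01 15 [[-0.033, 0.033], [-0.011, 0.01]]
0.0 384 [[-0.042, 0.041], [-0.011, 0.012]]
0.01 599 [[-0.042, 0.043], [-0.011, 0.012]]
0.02 659 [[-0.043, 0.043], [-0.011, 0.012]]
0.03 765 [[-0.042, 0.043], [-0.011, 0.011]]
0.04 862 [[-0.042, 0.043], [-0.011, 0.007]]
0.05 954 [[-0.043, 0.043], [-0.011, 0.006]]
0.06 1057 [[-0.043, 0.042], [-0.011, 0.005]]
0.07 892 [[-0.042, 0.042], [-0.011, 0.009]]
0.08 442 [[-0.033, 0.032], [-0.005, 0.009]]
0.09 1677 [[-0.078, 0.081], [-0.035, 0.018]]
0.1 11139 [[-0.079, 0.081], [-0.035, 0.023]]
0.11 27751 [[-0.074, 0.074], [-0.035, 0.027]]
0.12 18255 [[-0.054, 0.086], [-0.035, 0.025]]
0.13 17120 [[-0.084, 0.088], [-0.03, 0.03]]
0.14 1717 [[-0.087, 0.088], [-0.034, 0.033]]
0.15 316 [[-0.042, 0.018], [-0.025, 0.022]]
0.16 281 [[-0.042, 0.018], [-0.025, 0.022]]
0.17 158 [[-0.042, 0.018], [-0.035, 0.036]]
0.18 430 [[-0.042, 0.038], [-0.038, 0.036]]
0.19 627 [[-0.011, 0.038], [-0.038, 0.025]]
0.2 104 [[0.008, 0.032], [-0.032, 0.009]]
0.21 428 [[-0.048, 0.048], [-0.049, 0.049]]
0.22 787 [[-0.048, 0.048], [-0.048, 0.049]]
[... 195 characters left out ...]
 0.024] [0.098 0.14 ]
x -0.07 1850 [-0.034  0.031] [0.109 0.141]
x -0.06 3558 [-0.035  0.029] [0.104 0.14 ]
x -0.05 6599 [-0.035  0.025] [0.103 0.145]
x -0.04 9044 [-0.035  0.009] [0.088 0.135]
x -0.03 2877 [-0.03   0.025] [0.109 0.139]
x -0.02 3208 [-0.03   0.025] [0.11  0.145]
x -0.01 3226 [-0.03   0.025] [0.11  0.146]
x -0.0 3244 [-0.03   0.025] [0.11  0.148]
x 0.01 3686 [-0.03   0.025] [0.11  0.158]
x 0.02 3434 [-0.03   0.025] [0.109 0.141]
x 0.03 9033 [-0.035  0.022] [0.089 0.135]
x 0.04 6494 [-0.035  0.025] [0.103 0.139]
x 0.05 3200 [-0.035  0.027] [0.103 0.141]
x 0.06 1830 [-0.033  0.034] [0.109 0.141]
x 0.07 7630 [-0.036  0.032] [0.098 0.141]
x 0.08 1223 [-0.035  0.035] [0.099 0.141]
```

```bash
python3 - <<'E'
from h import *
d=np.load("side.npy");P=cloud("side",d)[d>0]; dt=np.load("top.npy");T=cloud("top",dt)[dt>0]
for nm,A,c in(("side",P,(.4544,-.0543)),("top",T,(.4572,-.0564))):
    r=A[:,:2]-c
    for h in np.arange(.10,.2,.006):
        q=r[(A[:,2]>=h)&(A[:,2]<h+.006)&(np.hypot(*r.T)<.05)]
        if len(q): print(nm,round(h,3),len(q),np.percentile(np.hypot(*q.T),[5,50,95]).round(4),q.mean(0).round(4), q[np.hypot(*q.T).argmax()].round(3))
Q=np.load("g.npy")
for lo,hi in((.085,.098),(.098,.110),(.11,.12),(.12,.13),(.13,.142),(.142,.165),(.165,.175),(.175,.2)):
    q=Q[(-Q[:,2]>lo)&(-Q[:,2]<hi)]
    print(lo,[(round(x,3),len(a),np.percentile(a[:,1],[1,99]).round(3).tolist()) for x in np.arange(-.05,.05,.01) if len(a:=q[(q[:,0]>=x)&(q[:,0]<x+.01)])>3])
c=viewer.calibration("wrist"); s=monitor.sense()
from scipy.spatial.transform import Rotation as Ro
R=Ro.from_rotvec(s["eef_rot"]).as_matrix(); cp=-np.array(c["R"]).T@c["t"]
print("cam in tool",(cp-s["ee_pos"])@R, (np.array(c["R"])@R).round(3))
E
```

```text
side 0.1 43 [0.0193 0.0207 0.0219] [-0.0051  0.0157] [-0.012  0.019]
side 0.106 47 [0.0181 0.0201 0.0221] [-0.0034  0.0148] [-0.006  0.022]
side 0.112 48 [0.0173 0.0193 0.0216] [-0.0045  0.0145] [-0.007  0.022]
side 0.118 41 [0.0174 0.019  0.0212] [-0.0034  0.0149] [-0.008  0.021]
side 0.124 47 [0.0165 0.0183 0.0202] [-0.0047  0.0134] [-0.011  0.018]
side 0.13 61 [0.0134 0.0159 0.0185] [-0.0029  0.0107] [-0.011  0.016]
side 0.136 45 [0.0101 0.0125 0.0155] [-0.0025  0.0083] [-0.011  0.011]
side 0.142 23 [0.0099 0.011  0.0124] [-0.0027  0.0084] [0.004 0.013]
side 0.148 27 [0.0096 0.0109 0.0124] [-0.0024  0.0077] [-0.006  0.012]
side 0.154 50 [0.0042 0.0089 0.0122] [-0.0009  0.0036] [-0.     0.014]
side 0.16 9 [0.0037 0.0053 0.0064] [-0.0016  0.0041] [0.001 0.007]
side 0.166 12 [0.0028 0.0045 0.0061] [-0.0006  0.0036] [-0.     0.007]
side 0.172 9 [0.0037 0.0049 0.0059] [-0.0004  0.0039] [-0.004  0.005]
side 0.178 11 [0.0098 0.0124 0.0395] [ 0.0147 -0.0011] [ 0.039 -0.01 ]
side 0.184 49 [0.0109 0.0128 0.0395] [0.0107 0.002 ] [ 0.04  -0.011]
side 0.19 102 [0.0036 0.0109 0.0314] [0.0057 0.
[... 3026 characters left out ...]
, [-0.025, 0.011]), (np.float64(0.01), 470, [-0.025, 0.02])]
0.165 [(np.float64(-0.05), 42, [-0.017, 0.022]), (np.float64(0.0), 19, [-0.025, -0.02]), (np.float64(0.01), 127, [-0.024, 0.018])]
0.175 [(np.float64(-0.05), 106, [-0.028, 0.034]), (np.float64(-0.04), 143, [-0.035, 0.037]), (np.float64(-0.03), 70, [-0.035, 0.036]), (np.float64(-0.02), 40, [-0.037, 0.038]), (np.float64(-0.01), 53, [-0.039, 0.002]), (np.float64(0.0), 81, [-0.039, -0.028]), (np.float64(0.01), 168, [-0.037, -0.016]), (np.float64(0.02), 194, [-0.033, 0.028]), (np.float64(0.03), 309, [-0.023, 0.02])]
cam in tool [-0.00034306 -0.07220822 -0.17890192] [[ 1.    -0.     0.   ]
 [ 0.001  0.969 -0.247]
 [-0.     0.247  0.969]]
```

A vertical tool can't reach the pump low down. The rods and jaw carriers would meet its upper body before the fingertips touched, by a few mm. The tool has to lean back, and rows can't tilt it directly. I'll test in free space, high up, whether the arm gives up orientation at a reach limit.

>>> {"method": "step_arm", "body": {"plan": [[90,0,0,-4.5,0],[90,0,0,-4.5,0],[90,0,0,-4.5,0],[90,0,0,-4.5,0],[90,0,0,-4.5,0],[90,0,0,-4.5,0],[90,0,0,-4.5,0],[90,0,0,-4.5,0],[90,0,0,-4.5,0],[90,0,0,-4.5,0]]}}

```text
time_s: 3.6
ee_pos: [0.4019, 0.2018, 0.6564]
eef_rot: [2.384, 2.045, 0.007]
force: [-40.6, -24.5, -0.5]
width: 0.0605
```

```bash
python3 - <<'E'
from h import *
from scipy.spatial.transform import Rotation as Ro
s=monitor.sense(); print(s["time_s"],np.round(s["ee_pos"],4),np.round(s["joint_pos"],3),Ro.from_rotvec(s["eef_rot"]).as_matrix().round(3))
E
```

```text
3.6 [0.4019 0.2018 0.6564] [-0.8    0.038  0.284  1.096 -0.012  2.005  0.897] [[ 0.152  0.988  0.004]
 [ 0.988 -0.152  0.002]
 [ 0.003  0.004 -1.   ]]
```

>>> {"method": "step_arm", "body": {"plan": [[90,0,0,0,0],[90,0,0,0,0]]}}

```text
time_s: 3.8
ee_pos: [0.4017, 0.2017, 0.6544]
eef_rot: [2.384, 2.045, 0.002]
force: [-0.2, -0.8, -0.3]
width: 0.0607
```

```bash
python3 - <<'E'
from h import *
from scipy.spatial.transform import Rotation as Ro
s=monitor.sense(); print(s["time_s"],np.round(s["ee_pos"],4),np.round(s["joint_pos"],4),s["qvel"],Ro.from_rotvec(s["eef_rot"]).as_matrix().round(4)[:,2],s["force"],s["effort"])
E
```

```text
3.8 [0.4017 0.2017 0.6544] [-0.7999  0.0378  0.284   1.1007 -0.0114  2.0034  0.897 ] [ 0.0041881  -0.00251699 -0.00308681  0.0572877   0.00180571  0.00737014
  0.00409497] [ 1.1e-03  3.0e-04 -1.0e+00] [-0.18690033 -0.75297756 -0.32427985] [ 1.58650191e-01 -4.72847128e+01  8.84960108e-01 -4.71385860e+01
 -4.76372754e-02 -1.74441193e-01  3.76551936e-02]
```

>>> {"method": "step_arm", "body": {"plan": [[90,0,0,-1.5,0],[90,0,0,-1.5,0],[90,0,0,-1.5,0],[90,0,0,-1.5,0],[90,0,0,0,0]]}}

```text
time_s: 4.3
ee_pos: [0.4004, 0.2009, 0.6745]
eef_rot: [2.377, 2.04, 0.072]
force: [-0.5, -0.0, -0.5]
width: 0.0606
```

```bash
cat > st.py <<'E'
from h import *
from scipy.spatial.transform import Rotation as Ro
s=monitor.sense(); M=Ro.from_rotvec(s["eef_rot"]).as_matrix(); print(s["time_s"],np.round(s["ee_pos"],4),np.round(s["joint_pos"],4),"z",M[:,2].round(4),"x",M[:,0].round(3),np.round(s["force"],1))
E
python3 st.py
```

```text
4.3 [0.4004 0.2009 0.6745] [-1.0464  0.0177  0.532   1.0756 -0.0103  2.0037  0.8994] z [ 0.0407  0.0235 -0.9989] x [0.151 0.988 0.029] [-0.5 -0.  -0.5]
```

The tilt appears, radially outward, and it seems to be retained. I'll build it up.

>>> {"method": "step_arm", "body": {"plan": [[90,0,0,-2,0],[90,0,0,-2,0],[90,0,0,-2,0],[90,0,0,-2,0],[90,0,0,-2,0],[90,0,0,-2,0],[90,0,0,0,0]]}}

```text
time_s: 5.0
ee_pos: [0.3945, 0.1961, 0.7175]
eef_rot: [2.36, 2.021, 0.223]
force: [0.5, -0.1, 0.1]
width: 0.0609
```

```bash
python3 st.py
```

```text
5.0 [0.3945 0.1961 0.7175] [-0.8016 -0.013   0.2642  1.0049  0.0058  2.0034  0.8823] z [ 0.1258  0.0727 -0.9894] x [0.148 0.985 0.091] [ 0.5 -0.1  0.1]
```

>>> {"method": "step_arm", "body": {"plan": [[90,0,0,-2,0],[90,0,0,-2,0],[90,0,0,-2,0],[90,0,0,-2,0],[90,0,0,-2,0],[90,0,0,-2,0],[90,0,0,-2,0],[90,0,0,-2,0],[90,0,0,-2,0],[90,0,0,0,0]]}}

```text
time_s: 6.0
ee_pos: [0.368, 0.1816, 0.7792]
eef_rot: [2.321, 1.989, 0.432]
force: [0.3, 0.4, -0.6]
width: 0.061
```

```bash
python3 st.py
```

```text
6.0 [0.368  0.1816 0.7792] [ 0.1163 -0.0693 -0.5556  0.9111 -0.0626  2.0033  0.939 ] z [ 0.2452  0.139  -0.9595] x [0.131 0.976 0.175] [ 0.3  0.4 -0.6]
```

The tilt is now 16.4° towards azimuth 29.5°. Next I turn the tool for the first leg, with push azimuth about 65°, and set the cradle gap to about 30 mm.

>>> {"method": "step_arm", "body": {"plan": [[174,0,0,3,0],[174,0,0,4,0],[174,0,0,4,0],[174,0,0,0,-8.1],[174,0,0,0,-8.1],[174,0,0,0,-8.1],[174,0,0,0,-8.1],[174,0,0,0,-8.1],[174,0,0,0,-8.1],[174,0,0,0,-8.1],[174,0,0,0,-8.1],[174,0,0,0,-8.1]]}}

```text
time_s: 7.2
ee_pos: [0.3952, 0.1974, 0.6721]
eef_rot: [0.644, 2.848, 0.281]
force: [0.0, -0.0, 0.2]
width: 0.0296
```

```bash
cat >> st.py <<'E'
import sys
y=M[:,1]; print("y az",np.degrees(np.arctan2(y[1],y[0])),"y",y.round(3),"w",s["width"])
if len(sys.argv)>3:
    g=np.array([float(a) for a in sys.argv[1:4]]); dl=g-s["ee_pos"]; print("shift cm",(M.T@dl*100).round(2),"len",np.linalg.norm(dl))
E
python3 st.py .41 -.15 .30
```

```text
7.2 [0.3952 0.1974 0.6721] [-0.0056 -0.1472 -0.4124  1.2506 -0.0877  1.7432  2.247 ] z [ 0.2418  0.1389 -0.9603] x [-0.883  0.442 -0.159] [ 0.  -0.   0.2]
y az 65.60179143497663 y [0.402 0.886 0.229] w 0.029592689096284316
shift cm [-10.75 -38.74  31.27] len 0.5093044885800131
```

The last joint would hit its limit with this yaw nearer the pump. I'll turn a half turn and push with the other, symmetric face.

>>> {"method": "step_arm", "body": {"plan": [[174,0,0,0,8.5],[174,0,0,0,8.5],[174,0,0,0,8.5],[174,0,0,0,8.5],[174,0,0,0,8.5],[174,0,0,0,8.5],[174,0,0,0,8.5],[174,0,0,0,8.5],[174,0,0,0,8.5],[174,0,0,0,8.5],[174,0,0,0,8.5],[174,0,0,0,8.5]]}}

```text
time_s: 8.4
ee_pos: [0.3951, 0.1974, 0.6722]
eef_rot: [-2.78, -1.351, -0.439]
force: [-0.4, -0.5, 0.1]
width: 0.0298
```

>>> {"method": "step_arm", "body": {"plan": [[174,0,0,0,8.5],[174,0,0,0,8.5],[174,0,0,0,8.5],[174,0,0,0,8.5],[174,0,0,0,8.5],[174,0,0,0,8.5],[174,0,0,0,8.5],[174,0,0,0,8.5],[174,0,0,0,8.5],[174,0,0,0,2],[174,0,0,0,0]]}}

```text
time_s: 9.5
ee_pos: [0.3951, 0.1973, 0.6723]
eef_rot: [-2.856, 0.669, -0.305]
force: [-0.5, 0.4, 0.4]
width: 0.0299
```

```bash
python3 st.py .41 -.15 .30
```

```text
9.5 [0.3951 0.1973 0.6723] [ 0.3769 -0.172  -0.6895  1.2436 -0.1674  1.7486 -0.8339] z [ 0.2422  0.139  -0.9602] x [ 0.877 -0.455  0.155] [-0.5  0.4  0.4]
y az -115.28896999519064 y [-0.416 -0.879 -0.232] w 0.029888543835966824
shift cm [11.33 38.56 31.28] len 0.5093251170924112
```

>>> {"method": "step_arm", "body": {"plan": [[174,0.94,3.2,2.6,0],[174,0.94,3.2,2.6,0],[174,0.94,3.2,2.6,0],[174,0.94,3.2,2.6,0],[174,0.94,3.2,2.6,0],[174,0.94,3.2,2.6,0],[174,0.94,3.2,2.6,0],[174,0.94,3.2,2.6,0],[174,0.94,3.2,2.6,0],[174,0.94,3.2,2.6,0],[174,0.94,3.2,2.6,0],[174,0.94,3.2,2.6,0]]}}

```text
time_s: 10.7
ee_pos: [0.4101, -0.1492, 0.3]
eef_rot: [-2.857, 0.665, -0.306]
force: [1.1, 0.1, -0.6]
width: 0.03
```

```bash
python3 st.py .413 -.148 .025
```

```text
10.7 [ 0.4101 -0.1492  0.3   ] [ 0.536  -0.112  -0.0736  2.0469 -0.2787  1.063   0.1234] z [ 0.2425  0.1389 -0.9602] x [ 0.878 -0.453  0.156] [ 1.1  0.1 -0.6]
y az -115.12456341583795 y [-0.413 -0.881 -0.232] w 0.03004882202960728
shift cm [-4.1   6.15 26.49] len 0.27500068661867944
```

>>> {"method": "step_arm", "body": {"plan": [[174,-0.5,0.75,3.3,0],[174,-0.5,0.75,3.3,0],[174,-0.5,0.75,3.3,0],[174,-0.5,0.75,3.3,0],[174,-0.5,0.75,3.3,0],[174,-0.5,0.75,3.3,0],[174,-0.5,0.75,3.3,0],[174,-0.5,0.75,3.3,0],[174,0,0,0,0]]}}

```text
time_s: 11.6
ee_pos: [0.4123, -0.1449, 0.0244]
eef_rot: [-2.856, 0.667, -0.296]
force: [0.4, -0.1, 0.6]
width: 0.0298
```

```bash
python3 st.py .413 -.148 .02; python3 - <<'E'
from h import *
a,d1=viewer.camera("top");b,d2=viewer.camera("side")
for cam,d in(("top",d1),("side",d2)): x,n,e,_=pumpfit(cloud(cam,d),[.456,-.055],.05); print(cam,x.round(4),n,e)
cv2.imwrite("pics/g2.png",np.hstack([cv2.resize(a[170:370,250:450],None,fx=2,fy=2),cv2.resize(b[90:290,280:480],None,fx=2,fy=2)]))
E
```

```text
11.6 [ 0.4123 -0.1449  0.0244] [ 0.5749  0.3436 -0.1469  2.3186 -0.5231  0.371   0.4604] z [ 0.2367  0.142  -0.9611] x [ 0.879 -0.454  0.149] [ 0.4 -0.1  0.6]
y az -115.23457579908762 y [-0.415 -0.88  -0.232] w 0.029846416078836195
shift cm [0.13 0.35 0.39] len 0.005409492756683652
top [ 0.4572 -0.0564] 289 0.00024544398754853397
side [ 0.4545 -0.0543] 983 0.0006785097662348819
```

View pics/g2.png

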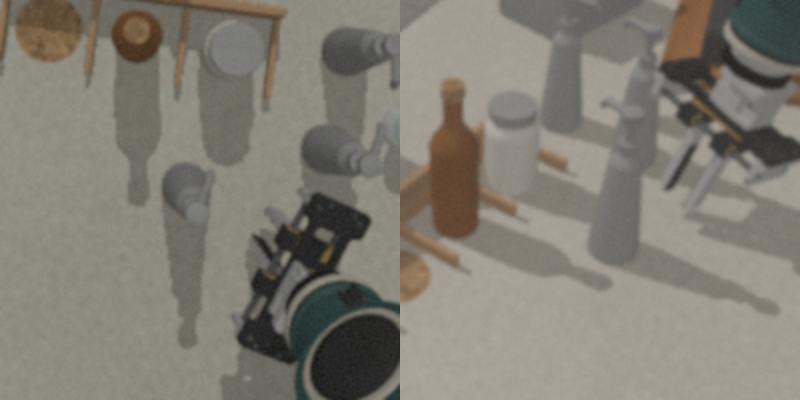

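The tilted gripper stands behind the pump at left-panel (300,270), and it is clear of the look-alike at (340,150) and of the pump's upper body. Approaching to about 1 cm from the pump.

```bash
python3 st.py .4365 -.0955 .020;python3 st.py .5317 .0949 .020
```

```text
11.7 [ 0.4144 -0.1461  0.0281] [ 0.5746  0.3361 -0.146   2.3161 -0.5204  0.3754  0.4565] z [ 0.2414  0.1397 -0.9603] x [ 0.878 -0.454  0.155] [ 1.1 -0.2  1.4]
y az -115.2129572619947 y [-0.414 -0.88  -0.232] w 0.029589195746516115
shift cm [-0.48 -5.18  2.01] len 0.055794132822383415
11.7 [ 0.4144 -0.1461  0.0281] [ 0.5746  0.3361 -0.146   2.3161 -0.5204  0.3754  0.4565] z [ 0.2414  0.1397 -0.9603] x [ 0.878 -0.454  0.155] [ 1.1 -0.2  1.4]
y az -115.2129572619947 y [-0.414 -0.88  -0.232] w 0.029589195746516115
shift cm [ -0.77 -25.88   6.97] len 0.2681455164615253
```

>>> {"method": "step_arm", "body": {"plan": [[174,-0.1,-1.3,0.5,0],[174,-0.1,-1.3,0.5,0],[174,-0.1,-1.3,0.5,0],[174,-0.1,-1.2,0.5,0],[174,0,0,0,0]]}}

```text
time_s: 12.2
ee_pos: [0.4386, -0.096, 0.0218]
eef_rot: [-2.856, 0.664, -0.31]
force: [-0.6, -0.7, 0.4]
width: 0.03
```

```bash
python3 st.py .5317 .0949 .020; python3 - <<'E'
from h import *
b,d2=viewer.camera("side")
x,n,e,_=pumpfit(cloud("side",d2),[.456,-.055],.05); print(x.round(4),n,e)
cv2.imwrite("pics/g3.png",cv2.resize(b[90:250,300:500],None,fx=3,fy=3))
E
```

```text
12.2 [ 0.4386 -0.096   0.0218] [ 0.4334  0.3504 -0.1499  2.3212 -0.5206  0.3146  0.3246] z [ 0.2452  0.1386 -0.9595] x [ 0.878 -0.452  0.159] [-0.6 -0.7  0.4]
y az -115.05340959614524 y [-0.412 -0.881 -0.232] w 0.03004444902630658
shift cm [ -0.49 -20.61   5.1 ] len 0.21235837590549905
[ 0.4542 -0.0546] 1051 0.0007465062614135307
```

View pics/g3.png

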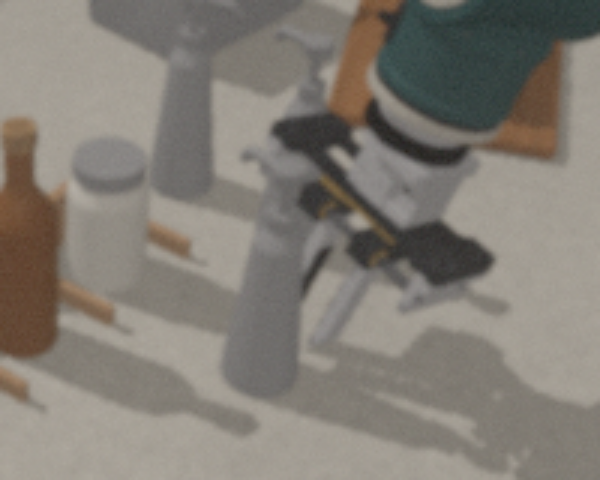

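The gripper's rods and carriers are clear of the neck and the fingers are low behind the pump. Starting the slow push.

>>> {"method": "step_arm", "body": {"plan": [[174,0,-0.4,0.1,0],[174,0,-0.4,0.1,0],[174,0,-0.4,0.1,0],[174,-0.02,-0.4,0.1,0],[174,-0.02,-0.5,0.13,0],[174,-0.02,-0.6,0.15,0],[174,-0.02,-0.6,0.15,0],[174,-0.02,-0.6,0.15,0],[174,-0.02,-0.6,0.15,0]]}}

```text
time_s: 13.15
ee_pos: [0.4579, -0.055, 0.0194]
eef_rot: [-2.856, 0.669, -0.307]
force: [-1.7, -5.1, 4.3]
width: 0.0302
```

```bash
cat > pk.py <<'E'
from h import *
import sys
g=[float(sys.argv[1]),float(sys.argv[2])]
s=monitor.sense(); e=np.array(s["ee_pos"])
for cam in sys.argv[3:]:
    b,d=viewer.camera(cam); P=cloud(cam,d)
    for n in nets.search_frame(cam,"pump"): pass
    x,n,r,_=pumpfit(P,g,.04); print(cam,"pump",x.round(4),n,r.round(4),"rel TCP",(x-e[:2]).round(4),"az",np.degrees(np.arctan2(*(x-e[:2])[::-1])).round(1),"dist",np.hypot(*(x-e[:2])).round(4))
    hd=P[(np.hypot(P[...,0]-x[0],P[...,1]-x[1])<.02)&(P[...,2]>.185)&(P[...,2]<.2)]; print(" head",len(hd),hd[:,:2].mean(0).round(4)-x.round(4))
E
sed -i '/for n in nets/d' pk.py
python3 st.py .5317 .0949 .020; python3 pk.py .465 -.04 side top
```

```text
13.15 [ 0.4579 -0.055   0.0194] [ 0.2925  0.3621 -0.122   2.3093 -0.5061  0.2886  0.196 ] z [ 0.2432  0.1386 -0.96  ] x [ 0.877 -0.455  0.156] [-1.7 -5.1  4.3]
y az -115.27813327029018 y [-0.415 -0.88  -0.232] w 0.030158800940641002
shift cm [ -0.34 -16.27   3.81] len 0.1670947168373017
side pump [ 0.4696 -0.0284] 1057 0.0018 rel TCP [0.0117 0.0266] az 66.1 dist 0.029
 head 116 [0.0022 0.0047]
top pump [ 0.4728 -0.0312] 328 0.0035 rel TCP [0.015  0.0237] az 57.7 dist 0.0281
 head 140 [0.0044 0.0028]
```

>>> {"method": "step_arm", "body": {"plan": [[174,0,0,0,0]]}}

```text
time_s: 13.35
ee_pos: [0.4576, -0.0547, 0.0193]
eef_rot: [-2.856, 0.667, -0.306]
force: [0.7, -0.4, 0.1]
width: 0.0298
```

```bash
python3 st.py .5317 .0949 .020; python3 - <<'E'
from h import *
b,d=viewer.camera("side");a,d2=viewer.camera("top")
s=monitor.sense()
def tilt(P,g):
    m=(np.hypot(P[...,0]-g[0],P[...,1]-g[1])<.045)&(P[...,2]>.006)&(P[...,2]<.125);Q=P[m]
    f=lambda a: np.hypot(Q[:,0]-a[0]-a[2]*Q[:,2],Q[:,1]-a[1]-a[3]*Q[:,2])-rad(Q[:,2])
    return least_squares(f,[*g,0,0],loss="cauchy",f_scale=.001).x.round(4)
print("old side",tilt(cloud("side",np.load("side.npy")),[.4545,-.054]),"now",tilt(cloud("side",d),[.472,-.025]))
print("old top",tilt(cloud("top",np.load("top.npy")),[.457,-.056]),"now",tilt(cloud("top",d2),[.474,-.027]))
cv2.imwrite("pics/g4.png",np.hstack([cv2.resize(a[180:310,270:400],None,fx=3,fy=3),cv2.resize(b[100:230,320:450],None,fx=3,fy=3)]))
E
```

```text
13.35 [ 0.4576 -0.0547  0.0193] [ 0.2933  0.3621 -0.1229  2.3096 -0.5065  0.2891  0.1976] z [ 0.2427  0.1393 -0.96  ] x [ 0.877 -0.454  0.156] [ 0.7 -0.4  0.1]
y az -115.21087569420838 y [-0.414 -0.88  -0.232] w 0.02977743642583177
shift cm [ -0.28 -16.26   3.82] len 0.16701155382989502
old side [ 4.544e-01 -5.430e-02 -3.000e-04  2.000e-04] now [ 0.4717 -0.026   0.0021  0.0032]
old top [ 4.572e-01 -5.650e-02 -4.000e-04  7.000e-04] now [ 4.746e-01 -2.800e-02 -2.000e-04  2.700e-03]
```

View pics/g4.png

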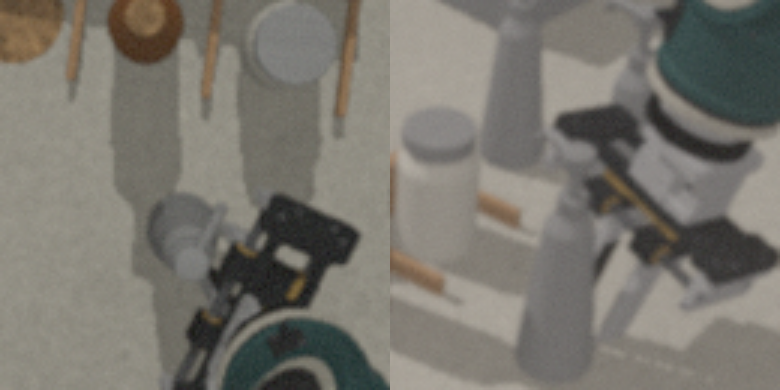

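The pump is upright (tilt about 0.003 rad) and cradled by the fingertips, with the rods clear. It is now at about (0.473, -0.027). Continuing.

>>> {"method": "step_arm", "body": {"plan": [[174,-0.01,-0.4,0.09,0],[174,-0.01,-0.6,0.14,0],[174,-0.01,-0.6,0.14,0],[174,-0.01,-0.6,0.14,0],[174,-0.01,-0.6,0.14,0],[174,-0.01,-0.6,0.14,0],[174,-0.01,-0.6,0.14,0],[174,-0.01,-0.6,0.14,0],[174,-0.01,-0.6,0.14,0],[174,-0.01,-0.6,0.14,0],[174,-0.01,-0.6,0.14,0],[174,-0.01,-0.5,0.1,0]]}}

```text
time_s: 14.65
ee_pos: [0.4893, 0.0087, 0.0199]
eef_rot: [-2.856, 0.668, -0.307]
force: [-1.6, -2.4, -1.2]
width: 0.0297
```

```bash
cat > pk.py <<'E'
from h import *
import sys
g=[float(sys.argv[1]),float(sys.argv[2])]
e=np.array(monitor.sense()["ee_pos"]); O=[]
for cam in ("side","top"):
    P=cloud(cam,viewer.camera(cam)[1])
    m=(np.hypot(P[...,0]-g[0],P[...,1]-g[1])<.045)&(P[...,2]>.006)&(P[...,2]<.125);Q=P[m]
    f=lambda a: np.hypot(Q[:,0]-a[0]-a[2]*Q[:,2],Q[:,1]-a[1]-a[3]*Q[:,2])-rad(Q[:,2])
    x=least_squares(f,[*g,0,0],loss="cauchy",f_scale=.001).x; O.append(x); print(cam,x.round(4))
x=np.mean(O,0)[:2]; r=x-e[:2]
print("pump",x.round(4),"rel TCP",r.round(4),"dist",np.hypot(*r).round(4),"az",np.degrees(np.arctan2(r[1],r[0])).round(1))
d=x-[.651,.1105]; ex=np.array([.9885,-.151]); ey=np.array([.151,.9885]); print("rack-frame rel mat",(d@ex).round(4),(d@ey).round(4))
E
python3 pk.py .50 .035; python3 st.py .5317 .0949 .020
```

```text
side [0.5029 0.037  0.0046 0.0093]
top [0.5059 0.0357 0.006  0.0131]
pump [0.5044 0.0363] rel TCP [0.0151 0.0276] dist 0.0315 az 61.3
rack-frame rel mat -0.1337 -0.0955
14.75 [0.4893 0.009  0.0199] [ 6.2500e-02  3.8310e-01 -5.2100e-02  2.2664e+00 -4.7170e-01  2.7600e-01
 -1.6000e-03] z [ 0.2431  0.1391 -0.96  ] x [ 0.877 -0.454  0.156] [0.6 0.2 0.3]
y az -115.20843867941043 y [-0.414 -0.88  -0.232] w 0.02964216552926781
shift cm [-0.19 -9.32  2.22] len 0.09581946218671192
```

>>> {"method": "step_arm", "body": {"plan": [[174,-0.04,-0.5,0.12,0],[174,-0.04,-0.6,0.14,0],[174,-0.04,-0.6,0.14,0],[174,-0.04,-0.6,0.14,0],[174,-0.04,-0.6,0.14,0],[174,-0.04,-0.6,0.14,0],[174,-0.04,-0.6,0.14,0],[174,-0.04,-0.6,0.14,0],[174,-0.04,-0.6,0.14,0],[174,-0.04,-0.6,0.14,0],[174,-0.04,-0.6,0.14,0],[174,-0.04,-0.6,0.14,0]]}}

```text
time_s: 15.95
ee_pos: [0.5185, 0.0756, 0.0197]
eef_rot: [-2.856, 0.669, -0.307]
force: [-1.6, -4.2, 1.5]
width: 0.0298
```

>>> {"method": "step_arm", "body": {"plan": [[174,-0.04,-0.6,0.14,0],[174,-0.04,-0.6,0.14,0],[174,-0.04,-0.6,0.14,0],[174,-0.04,-0.5,0.14,0],[174,0,-0.3,0.06,0],[174,0,0,0,0]]}}

```text
time_s: 16.55
ee_pos: [0.5294, 0.1002, 0.0196]
eef_rot: [-2.856, 0.667, -0.307]
force: [-0.5, -1.1, 1.2]
width: 0.0294
```

```bash
python3 pk.py .543 .127; python3 st.py .5294 .0995 .020
```

```text
side [ 5.433e-01  1.286e-01 -3.000e-04  1.100e-03]
top [ 5.463e-01  1.270e-01 -2.000e-04  1.100e-03]
pump [0.5448 0.1278] rel TCP [0.0154 0.0276] dist 0.0316 az 60.8
rack-frame rel mat -0.1076 0.0011
16.65 [0.5292 0.0999 0.0195] [-0.2396  0.4351  0.0613  2.1748 -0.4256  0.2874 -0.2529] z [ 0.243   0.1391 -0.96  ] x [ 0.877 -0.455  0.156] [-0.5 -0.7 -0.2]
y az -115.24110202833828 y [-0.415 -0.88  -0.232] w 0.029753791544356523
shift cm [ 0.04  0.02 -0.05] len 0.0006253099691613435
```

The pump stands upright in front of the bay, 1 mm from the bay axis. I'll back off, lift, turn by 74° and go round behind it.

>>> {"method": "step_arm", "body": {"plan": [[174,0.02,0.6,-0.14,0],[174,0.1,1.7,-0.4,0],[174,0.1,1.9,-0.4,0],[174,0.1,1.9,-0.6,0],[174,0,0,-3,0],[174,0,0,-3.5,0],[174,0,0,-3.5,0],[174,0,0,-2,0]]}}

```text
time_s: 17.45
ee_pos: [0.4736, 0.0249, 0.1381]
eef_rot: [-2.855, 0.669, -0.31]
force: [-0.1, 0.1, 0.2]
width: 0.0297
```

>>> {"method": "step_arm", "body": {"plan": [[174,0,0,0,8.2],[174,0,0,0,8.2],[174,0,0,0,8.2],[174,0,0,0,8.2],[174,0,0,0,8.2],[174,0,0,0,8.2],[174,0,0,0,8.2],[174,0,0,0,8.2],[174,0,0,0,8.2],[174,0,0,0,0]]}}

```text
time_s: 18.45
ee_pos: [0.4735, 0.0254, 0.1358]
eef_rot: [-1.833, 2.197, -0.072]
force: [-0.5, 0.0, 0.8]
width: 0.0298
```

```bash
python3 st.py .446 .143 .021; python3 pk.py .545 .128
```

```text
18.45 [0.4735 0.0254 0.1358] [-0.2828  0.116   0.2742  2.2438 -0.3192  0.5586 -1.5131] z [ 0.243   0.1388 -0.96  ] x [-0.157 -0.971 -0.18 ] [-0.5  0.   0.8]
y az 168.51779223557486 y [-0.957  0.194 -0.214] w 0.02975215852976609
shift cm [-8.92  7.38 11.99] len 0.16661008974754177
side [5.433e-01 1.286e-01 4.000e-04 2.500e-03]
top [ 5.465e-01  1.271e-01 -2.700e-03  3.000e-04]
pump [0.5449 0.1278] rel TCP [0.0714 0.1024] dist 0.1248 az 55.1
rack-frame rel mat -0.1075 0.0011
```

The current sideways lean would bring the right end of the body close to the bottle at the end of leg 2. There is plenty of time, so I'll re-acquire a lean towards about azimuth -15° by adding tilt high up at azimuth of about -75°.

```bash
python3 st.py .40 -.1 .55; python3 - <<'E'
from h import *
from scipy.spatial.transform import Rotation as Ro
M=Ro.from_rotvec(monitor.sense()["eef_rot"]).as_matrix()
print((M.T@(np.array([.12,-.44,.62])-[.40,-.1,.55])*100).round(2))
E
```

```text
18.55 [0.4736 0.0255 0.1358] [-0.2823  0.1161  0.2734  2.2436 -0.319   0.5586 -1.5063] z [ 0.243   0.1388 -0.96  ] x [-0.15  -0.972 -0.179] [-0.2  0.5  1.2]
y az 168.94523037051044 y [-0.958  0.187 -0.216] w 0.030085084873828005
shift cm [  5.92  -4.22 -43.29] len 0.438981275130974
[ 36.01  18.96 -18.25]
```

>>> {"method": "step_arm", "body": {"plan": [[174,0,0,-3,0],[174,0.55,-0.4,-4,0],[174,0.55,-0.4,-4,0],[174,0.55,-0.4,-4,0],[174,0.6,-0.4,-4,0],[174,0.6,-0.4,-4,0],[174,0.6,-0.4,-4,0],[174,0.6,-0.4,-4,0],[174,0.6,-0.4,-4,0],[174,0.6,-0.4,-4,0],[174,0.6,-0.5,-4,0]]}}

```text
time_s: 19.65
ee_pos: [0.3986, -0.0993, 0.5486]
eef_rot: [-1.841, 2.19, -0.074]
force: [-0.1, -0.1, 0.1]
width: 0.0297
```

>>> {"method": "step_arm", "body": {"plan": [[174,3,1.58,-1.52,0],[174,3,1.58,-1.52,0],[174,3,1.58,-1.52,0],[174,3,1.58,-1.52,0],[174,3,1.58,-1.52,0],[174,3,1.58,-1.52,0],[174,3,1.58,-1.52,0],[174,3,1.58,-1.52,0],[174,3,1.58,-1.52,0],[174,3,1.58,-1.52,0],[174,3,1.58,-1.52,0],[174,3,1.58,-1.52,0]]}}

```text
time_s: 20.85
ee_pos: [0.1227, -0.4186, 0.6147]
eef_rot: [-1.846, 2.195, -0.088]
force: [-2.2, 1.1, -2.1]
width: 0.0299
```

```bash
python3 st.py .12 -.44 .7
```

```text
20.85 [ 0.1227 -0.4186  0.6147] [-0.375  -0.3876  1.2545  1.255   0.1028  1.9462 -0.8339] z [ 0.2445  0.1267 -0.9613] x [-0.15  -0.974 -0.167] [-2.2  1.1 -2.1]
y az 169.05205991936103 y [-0.958  0.185 -0.219] w 0.02994196412392726
shift cm [ 0.7  -2.01 -8.54] len 0.08802490603787666
```

>>> {"method": "step_arm", "body": {"plan": [[174,-0.3,-0.4,-1.9,0],[174,-0.3,-0.4,-1.9,0],[174,-0.3,-0.4,-1.9,0],[174,-0.3,-0.4,-1.9,0],[174,-0.3,-0.4,-1.9,0],[174,0,0,0,0]]}}

```text
time_s: 21.45
ee_pos: [0.129, -0.4024, 0.6736]
eef_rot: [-1.838, 2.209, -0.167]
force: [-0.0, -0.3, -0.2]
width: 0.0299
```

```bash
python3 st.py .12 -.44 .7
```

```text
21.45 [ 0.129  -0.4024  0.6736] [-0.2477 -0.2645  1.2521  1.1404 -0.0274  2.0032 -0.7619] z [ 0.2725  0.079  -0.9589] x [-0.164 -0.978 -0.127] [-0.  -0.3 -0.2]
y az 168.56087894438645 y [-0.948  0.192 -0.254] w 0.029945190288748508
shift cm [ 3.49 -0.54 -3.08] len 0.04682392424780198
```

>>> {"method": "step_arm", "body": {"plan": [[174,-0.2,-0.5,-1.9,0],[174,-0.2,-0.5,-1.9,0],[174,-0.2,-0.5,-1.9,0],[174,-0.2,-0.5,-1.9,0],[174,-0.1,-0.5,-1.9,0],[174,-0.1,-0.5,-1.9,0],[174,-0.1,-0.5,-1.9,0],[174,-0.1,-0.5,-1.9,0],[174,0,0,0,0]]}}

```text
time_s: 22.35
ee_pos: [0.1528, -0.4057, 0.7345]
eef_rot: [-1.813, 2.22, -0.34]
force: [0.3, 0.7, -0.7]
width: 0.0297
```

```bash
python3 st.py .40 -.1 .6
```

```text
22.35 [ 0.1528 -0.4057  0.7345] [-0.2572 -0.226   1.253   1.0038 -0.073   2.0032 -0.7994] z [ 0.3396 -0.0198 -0.9404] x [-0.192 -0.98  -0.049] [ 0.3  0.7 -0.7]
y az 167.94243665658252 y [-0.921  0.197 -0.337] w 0.029675730711086205
shift cm [-34.05 -12.22  20.44] len 0.41551683599290207
```

The tilt is now 20° towards azimuth -3°, almost pure pitch for leg 2 and clear of the bottle by calculation. Returning.

>>> {"method": "step_arm", "body": {"plan": [[174,-3.4,-1.2,2,0],[174,-3.4,-1.2,2,0],[174,-3.4,-1.2,2,0],[174,-3.4,-1.2,2,0],[174,-3.4,-1.2,2,0],[174,-3.4,-1.2,2,0],[174,-3.4,-1.2,2,0],[174,-3.4,-1.2,2,0],[174,-3.4,-1.2,2,0],[174,-3.4,-1.2,2,0],[174,0,0,0,-3],[174,0,0,0,0]]}}

```text
time_s: 23.55
ee_pos: [0.3794, -0.1213, 0.6124]
eef_rot: [-1.874, 2.173, -0.346]
force: [-0.7, -0.9, -0.2]
width: 0.0297
```

```bash
python3 st.py .41 .145 .24; python3 -c "
from h import *
from scipy.spatial.transform import Rotation as Ro
M=Ro.from_rotvec(monitor.sense()['eef_rot']).as_matrix()
print((M.T@(np.array([.449,.143,.02])-[.41,.145,.24])*100).round(2))"
```

```text
23.55 [ 0.3794 -0.1213  0.6124] [ 0.0753 -0.3245  0.1389  1.5395 -0.0125  1.581  -1.5059] z [ 0.34   -0.0162 -0.9403] x [-0.141 -0.989 -0.034] [-0.7 -0.9 -0.2]
y az 171.1876154879556 y [-0.93   0.144 -0.339] w 0.029737998775230385
shift cm [-25.52  13.61  35.63] len 0.4588866152612501
[ 0.4   3.8  22.02]
```

>>> {"method": "step_arm", "body": {"plan": [[174,-2.32,1.24,3.24,0],[174,-2.32,1.24,3.24,0],[174,-2.32,1.24,3.24,0],[174,-2.32,1.24,3.24,0],[174,-2.32,1.24,3.24,0],[174,-2.32,1.24,3.24,0],[174,-2.32,1.24,3.24,0],[174,-2.32,1.24,3.24,0],[174,-2.32,1.24,3.24,0],[174,-2.32,1.24,3.24,0],[174,-2.32,1.24,3.24,0],[174,0,0,0,0]]}}

```text
time_s: 24.75
ee_pos: [0.4103, 0.1459, 0.2375]
eef_rot: [-1.874, 2.177, -0.343]
force: [-0.1, 0.4, 0.1]
width: 0.03
```

>>> {"method": "step_arm", "body": {"plan": [[174,0,0.6,3.4,0],[174,0,0.6,3.4,0],[174,0.1,0.6,3.4,0],[174,0.1,0.6,3.4,0],[174,0.1,0.6,3.4,0],[174,0.1,0.6,3.4,0],[174,0,0,0,0]]}}

```text
time_s: 25.45
ee_pos: [0.4369, 0.1449, 0.0811]
eef_rot: [-1.873, 2.182, -0.327]
force: [-0.4, 0.2, 0.8]
width: 0.0299
```

```bash
python3 st.py .479 .138 .018; python3 pk.py .545 .128
```

```text
25.45 [0.4369 0.1449 0.0811] [-0.2288  0.1939 -0.3025  2.3465  0.6395  0.3904 -2.8092] z [ 0.3285 -0.0096 -0.9445] x [-0.145 -0.989 -0.04 ] [-0.4  0.2  0.8]
y az 170.88688043788366 y [-0.933  0.15  -0.326] w 0.029925407043760715
shift cm [ 0.33 -1.98  7.34] len 0.07612190794250893
side [ 0.5433  0.1286 -0.0008  0.0022]
top [ 5.463e-01  1.272e-01 -9.000e-04 -4.000e-04]
pump [0.5448 0.1279] rel TCP [ 0.1079 -0.0171] dist 0.1092 az -9.0
rack-frame rel mat -0.1076 0.0011
```

The last joint is at its limit again, so I'll lift a little, make a half turn and use the other face.

>>> {"method": "step_arm", "body": {"plan": [[174,0,0,-4,0],[174,0,0,-3,0],[174,0,0,0,-8.5],[174,0,0,0,-8.5],[174,0,0,0,-8.5],[174,0,0,0,-8.5],[174,0,0,0,-8.5],[174,0,0,0,-8.5],[174,0,0,0,-8.5],[174,0,0,0,-8.5],[174,0,0,0,-8.5],[174,0,0,0,-8.5]]}}

```text
time_s: 26.75
ee_pos: [0.4141, 0.1453, 0.1487]
eef_rot: [-3.047, 0.358, -0.52]
force: [1.0, -0.4, 0.2]
width: 0.0301
```

>>> {"method": "step_arm", "body": {"plan": [[174,0,0,0,-8.5],[174,0,0,0,-8.5],[174,0,0,0,-8.5],[174,0,0,0,-8.5],[174,0,0,0,-8.5],[174,0,0,0,-8.5],[174,0,0,0,-8.5],[174,0,0,0,-8.5],[174,0,0,0,-8.5],[174,0,0,0,-8.5],[174,0,0,0,-1.5],[174,0,0,0,0]]}}

```text
time_s: 27.95
ee_pos: [0.414, 0.1455, 0.1483]
eef_rot: [2.345, 1.723, 0.391]
force: [0.5, 0.6, 0.8]
width: 0.0299
```

```bash
python3 st.py .472 .139 .018
```

```text
27.95 [0.414  0.1455 0.1483] [-0.0886  0.014  -0.4554  2.3299  0.3645  0.5417  0.4347] z [ 0.3301 -0.0084 -0.9439] x [0.284 0.955 0.091] [0.5 0.6 0.8]
y az -18.308432868185008 y [ 0.9   -0.298  0.318] w 0.029902316434186445
shift cm [-0.16  1.28 14.22] len 0.14274705061371307
```

>>> {"method": "step_arm", "body": {"plan": [[174,0,0,0,-4.8],[174,0,0,0,-4.8],[174,0,0.3,2.2,0],[174,0,0.3,2.2,0],[174,0,0.3,2.2,0],[174,0,0.2,2.2,0],[174,0,0.1,1.9,0],[174,0,0.1,1.8,0],[174,0,0,1.6,0],[174,0,0,0,0]]}}

```text
time_s: 28.95
ee_pos: [0.472, 0.143, 0.0175]
eef_rot: [2.181, 1.903, 0.359]
force: [0.3, 0.2, -1.2]
width: 0.0296
```

```bash
python3 st.py .478 .138 .018; python3 pk.py .545 .128
```

```text
28.95 [0.472  0.143  0.0175] [-0.2804  0.3843 -0.2026  2.3078  0.9808  0.2759  0.0495] z [ 0.3273 -0.0086 -0.9449] x [0.129 0.991 0.036] [ 0.3  0.2 -1.2]
y az -8.139504851997126 y [ 0.936 -0.134  0.325] w 0.0295527862023234
shift cm [-0.41  0.65  0.15] len 0.00784719337375066
side [0.5431 0.1286 0.0028 0.0014]
top [ 0.5464  0.1271 -0.0018 -0.    ]
pump [0.5448 0.1279] rel TCP [ 0.0728 -0.0151] dist 0.0744 az -11.7
rack-frame rel mat -0.1076 0.0011
```

>>> {"method": "step_arm", "body": {"plan": [[174,-0.2,0.8,0.28,0],[174,-0.2,0.8,0.28,0],[174,-0.03,0.8,0.28,0],[174,-0.01,0.5,0.17,0],[174,-0.01,0.4,0.14,0],[174,-0.01,0.4,0.14,0],[174,-0.01,0.4,0.14,0],[174,-0.01,0.5,0.17,0],[174,-0.01,0.57,0.195,0],[174,-0.01,0.57,0.195,0],[174,-0.01,0.57,0.195,0],[174,0,0,0,0]]}}

```text
time_s: 30.25
ee_pos: [0.5387, 0.1297, 0.0185]
eef_rot: [2.177, 1.905, 0.361]
force: [0.3, -0.5, -0.6]
width: 0.0301
```

```bash
python3 st.py .6194 .1153 .018; python3 pk.py .565 .124; python3 - <<'E'
from h import *
a,_=viewer.camera("top");b,_=viewer.camera("side")
cv2.imwrite("pics/g5.png",np.hstack([cv2.resize(a[140:280,220:360],None,fx=2.8,fy=2.8),cv2.resize(b[120:260,240:380],None,fx=2.8,fy=2.8)]))
E
```

```text
30.25 [0.5387 0.1297 0.0185] [-0.1307  0.4586 -0.2753  2.1736  0.8815  0.3185  0.2615] z [ 0.3294 -0.0077 -0.9442] x [0.126 0.991 0.036] [ 0.3 -0.5 -0.6]
y az -7.973732076471627 y [ 0.936 -0.131  0.328] w 0.030111272958346733
shift cm [-0.41  7.72  2.72] len 0.08198537977402406
side [ 0.5695  0.1257  0.0013 -0.001 ]
top [0.5724 0.124  0.003  0.0009]
pump [0.571  0.1248] rel TCP [ 0.0323 -0.0048] dist 0.0326 az -8.5
rack-frame rel mat -0.0813 0.0021
```

View pics/g5.png

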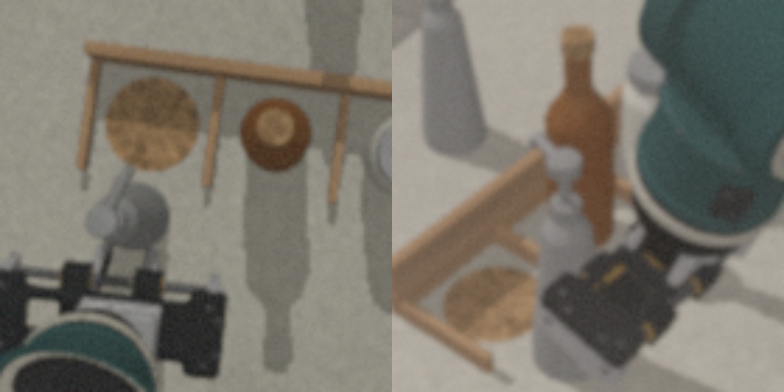

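The pump is aligned with the bay, the mat is at left-panel (153,123), and the gripper's right end at (222,330) clears the bottle. Continuing into the bay.

>>> {"method": "step_arm", "body": {"plan": [[174,-0.03,0.5,0.17,0],[174,-0.03,0.57,0.197,0],[174,-0.03,0.57,0.197,0],[174,-0.03,0.57,0.197,0],[174,-0.03,0.57,0.197,0],[174,-0.03,0.57,0.197,0],[174,-0.03,0.57,0.197,0],[174,-0.03,0.57,0.197,0],[174,-0.03,0.57,0.197,0],[174,-0.03,0.5,0.17,0],[174,0,0,0,0]]}}

```text
time_s: 31.55
ee_pos: [0.5965, 0.1192, 0.0185]
eef_rot: [2.177, 1.905, 0.361]
force: [0.0, 0.3, 0.0]
width: 0.0296
```

```bash
python3 st.py .6194 .1153 .018; python3 pk.py .625 .115
```

```text
31.55 [0.5965 0.1192 0.0185] [-0.0315  0.5313 -0.3321  2.047   0.82    0.3717  0.4043] z [ 0.3294 -0.0077 -0.9442] x [0.126 0.991 0.036] [0.  0.3 0. ]
y az -7.96692463170354 y [ 0.936 -0.131  0.328] w 0.02960959407755831
shift cm [-0.1   2.18  0.8 ] len 0.023237168100033904
side [ 0.6269  0.1153  0.0053 -0.0007]
top [6.306e-01 1.136e-01 6.000e-04 1.000e-03]
pump [0.6287 0.1145] rel TCP [ 0.0322 -0.0048] dist 0.0326 az -8.4
rack-frame rel mat -0.0226 0.0006
```

>>> {"method": "step_arm", "body": {"plan": [[174,-0.02,0.5,0.17,0],[174,-0.02,0.57,0.197,0],[174,-0.02,0.5,0.17,0],[174,-0.02,0.4,0.14,0],[174,0,0.2,0.07,0],[174,0,0,0,0]]}}

```text
time_s: 32.25
ee_pos: [0.6187, 0.1156, 0.0184]
eef_rot: [2.176, 1.906, 0.361]
force: [-1.0, -0.5, 0.0]
width: 0.03
```

```bash
python3 st.py .6194 .1153 .018; python3 pk.py .65 .111
```

```text
32.25 [0.6187 0.1156 0.0184] [-1.200e-03  5.606e-01 -3.513e-01  1.996e+00  8.008e-01  3.951e-01
  4.523e-01] z [ 0.3291 -0.0077 -0.9443] x [0.126 0.991 0.036] [-1.  -0.5  0. ]
y az -7.94890927201392 y [ 0.936 -0.131  0.327] w 0.029961883705660032
shift cm [-0.03  0.06  0.06] len 0.0008994546951366978
side [ 0.6488  0.1118  0.0056 -0.0031]
top [ 6.526e-01  1.100e-01 -1.000e-03 -5.000e-04]
pump [0.6507 0.1109] rel TCP [ 0.032  -0.0048] dist 0.0324 az -8.5
rack-frame rel mat -0.0003 0.0003
```

On target. I'll back straight out, lift away and check.

>>> {"method": "step_arm", "body": {"plan": [[174,0.01,-0.6,-0.2,0],[174,0.03,-1.9,-0.66,0],[174,0.04,-2.8,-1,0],[174,0.05,-2.8,-1,0],[174,0.05,-2.8,-1.2,0],[174,0,0,-3.5,0],[174,0,0,-4,0],[174,0,0,-4,0],[174,0,0,-4,0],[174,0,0,0,0]]}}

```text
time_s: 33.35
ee_pos: [0.4527, 0.1341, 0.1721]
eef_rot: [2.172, 1.903, 0.368]
force: [0.4, -0.4, -0.3]
width: 0.0299
```

```bash
python3 st.py; python3 pk.py .65 .111; python3 - <<'E'
from h import *
ims=[]
for cam in("top","side"):
    im,d=viewer.camera(cam); ims.append(im); P=cloud(cam,d)
    R=nets.cut_out(cam,"mat")
    for n in("oil_bottle","jar","bowl","egg_cup"):
        for r in nets.search_frame(cam,n)[:1]: print(cam,n,round(r["conf"],2),w(cam,r["position"]).round(3))
cv2.imwrite("pics/g6.png",np.hstack([cv2.resize(ims[0][140:280,220:360],None,fx=2.8,fy=2.8),cv2.resize(ims[1][120:260,220:360],None,fx=2.8,fy=2.8)]))
E
```

```text
33.35 [0.4527 0.1341 0.1721] [ 0.1116  0.0364 -0.581   2.2441  0.3256  0.5859  0.7264] z [ 0.3357 -0.0071 -0.9419] x [0.125 0.991 0.037] [ 0.4 -0.4 -0.3]
y az -7.927966422382553 y [ 0.934 -0.13   0.334] w 0.029926830290795868
side [ 0.6495  0.1115 -0.0012  0.0015]
top [ 6.528e-01  1.099e-01 -1.400e-03  2.000e-04]
pump [0.6511 0.1107] rel TCP [ 0.1984 -0.0233] dist 0.1998 az -6.7
rack-frame rel mat 0.0001 0.0002
top oil_bottle 0.9 [0.634 0.001 0.138]
top jar 0.86 [ 0.615 -0.103  0.112]
top egg_cup 0.79 [ 0.526 -0.317  0.059]
side oil_bottle 0.9 [0.621 0.017 0.098]
side jar 0.63 [ 0.611 -0.082  0.081]
side bowl 0.72 [0.469 0.306 0.024]
```

View pics/g6.png

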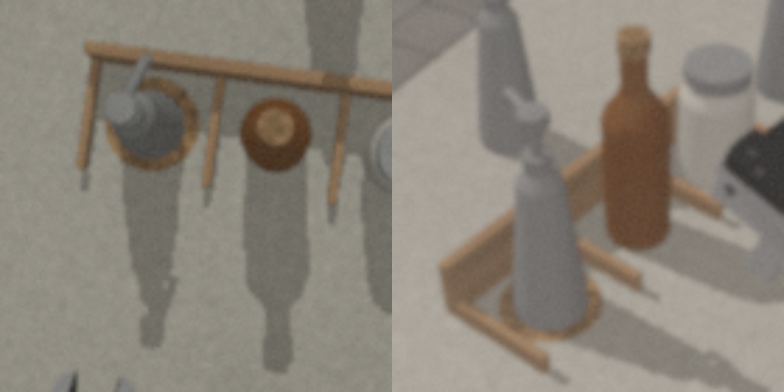

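The pump stands upright and centred on the mat, with an even cork ring around its foot at left-panel (153,123). The neighbours have not moved and the arm is clear.

```bash
python3 -c "
from rig import workorder
print(workorder.hand_in())"
```

```text
the job is handed in; nothing more can be done
None
```

I slid the pump nearest the base into the empty bay, and it now stands on the cork mat. I handed the job in at about 33 s; the hand-in gave no verdict.

- **How:** I pushed it in two legs with the fingertips, at about 20 mm height. The first leg went sideways to the front of the bay and the second straight in. I never gripped or lifted the pump.
- **Tool tilt:** A vertical gripper would have hit the pump's upper body. I leaned the tool 16–20° by driving the arm to its reach limit high above the shelf, once for each leg. Joints 3, 6 and 7 came to their limits during this. Joints 3 and 6 read 1.2545 and 2.005, against ranges given as 1.25 and 2, which may be rounding.
- **Pump check:** The axis is within about 1 mm of the mat centre by the mean of the two cameras. They disagree with each other by about 3 mm, within the calibration error. Measured tilt is below 0.003 rad.
- **Bystander check:** The bottle, jar, bowl and egg cup read within about 9 mm of their starting positions, which is noise for the detector. The final top view missed the bowl and the side view missed the egg cup, so each was checked by one camera only.
- **Forces:** The pushing force read at the wrist was about 5 to 7 N. While moving freely high up, the wrist force peaked at about 47 N, most likely from braking.

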